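# Seal the vacuum chamber's window lid evenly and open its valve

### The arm

A 7-joint arm with a two-finger parallel gripper is mounted at the origin on the work surface. World frame = base frame: x ahead of the robot, y to its left, z up, the work surface at z = 0. Lengths are in m, angles in rad, forces in N, time in s.
With the tool pointing down it reaches from about 0.425 to 0.875 m from the base axis. Payload 4.7 kg.
Tool frame: the origin (TCP) lies on the centre line of the jaws, within the pads' length; the fingertips stand 8 mm ahead of it and the grasp point (between the pads) lies 11 mm behind it (tcp_to_tips is the distance from the TCP to the fingertips, in m); z points along the fingers, y is the line along which they close (so a half turn about z gives the same grasp; the last joint's range is limited). The gripper opens to 85 mm and grips with 20 to 120 N. Pads are 22 mm wide; open, the fingers measure 114 mm over their backs; the gripper's body (76 mm by 85 mm) begins 54 mm behind the grasp point. The pads swing forward as they close: fully open they stand 13 mm farther back than shut.
Start: joints at [0.014, 0.321, -0.07, 1.45, 0.023, 1.371, -0.057], TCP at [0.65, -0, 0.205] pointing down, gripper open.
Joint ranges: [-2.86, 2.86], [-0.3, 2.09], [-1.38, 1.24], [0.06, 2.45], [-1.56, 4.7], [0.09, 2.05], [-2.69, 2.69]. Speed limits (rad/s): [2.57, 2.57, 3.14, 3.14, 3.14, 3.14, 3.14].

### API

Orientations are given as a 3x3 rotation matrix whose columns are the frame's x, y, z axes.
In Python, from plant import * gives the robot as it stands. The module is installed in compiled form; this text tells all that it offers.
- The arm moves only by the shell command python3 -m handwheel 'ROWS' [FORCE]. ROWS is JSON, a list of rows, each an object of numbers: "tx", "ty", "tz": the shift along the tool's x, y, z in m; "turn": the turn about the tool's z in degrees; "fingers": the finger opening in m, from 0 to 0.0854. A call has 1 to 5 rows; each row is the pose to reach, as a shift and turn from the pose commanded when the call began, along the tool's axes at that moment; what a row does not reach only later rows make up. A row lasts 1/10 s, in which the tool goes at most 50 mm and 8.59 degrees, less where a joint would pass 70% of its speed; a pose out of reach is approached as far as the arm can. A call with a gripper value outside its range is refused whole. The fingers move at their own pace and stop on an object; FORCE is the grip in N (left out, the last holds). Time passes only in rows, so rows that repeat a pose let the fingers close. It gives the time, the measured TCP pose, the force, the opening and the grip force at its end, in the units of the state.
- get_obs(): the state, without advancing time (a new reading comes with each control period).
- read_camera(name): name is "scene" or "side" or "wrist"; returns a dict with "color" (384x512x3 uint8, red, green, blue), "fx", "fy", "cx", "cy" (pixels), "R" (3x3) and "t" (3): a world point X has camera coordinates R X + t. Camera axes: x right, y down, z forward; pixel columns grow to the right and rows downward; lengths in m; the calibration is good to about 2 mm. A picture is of the moment at which its call begins. There is no depth.
- sign_off(): hands the job in; it is judged then, once.
Trained networks look in a picture, given as the dict that the camera call returned (one of the last four; its "shot" number tells which), for a name from the list of things; names that differ only in an ending like _2 or _b are one class to them, and where a whole thing is asked for, a point or a joint stands for the part that bears it (a point fixed in the world has none). Each returns a list of dicts, best first, with "confidence" (0 to 1); they miss things now and then, are a little off and sometimes report something else, mostly with a low value. They report only what shows in the picture. A call takes as long as a camera call.
- recognise(picture, name): "bbox" ([left, top, width, height] in pixels, round what is visible of it).
- silhouettes(picture, name): "region" (384x512 bool, what is visible of it) and "bbox" ([left, top, width, height] in pixels, round what is visible of it).
- tip_of(picture, name): "pixel" ([column, row] in pixels: a listed point, or the origin of a listed thing).
The state is a dict: "time_s": time; "qpos": joint angles; "qd": joint speeds; "joint_torque": joint torques, N m; "ee_pos": TCP position; "eef_rot": TCP orientation; "contact_force": force on the tool from outside, world axes, zero at the start; "moment": the same for the moment, N m; "width": finger opening in m; "grip_force": force on a finger pad.
Only numpy, scipy, OpenCV 4.12 (cv2) and the standard library are available. Lean on these libraries where they do the work, as an engineer would, in place of code of your own. Each camera call takes 0.05 s, during which the arm holds its last target. There are 200 camera calls.

### The job

Seal the vacuum chamber: its four wing nuts are finger-loose with just under a quarter turn left, so turn them clockwise in crosswise order (each nut, then the one diagonally opposite), first all four about half of the way they have left, then crosswise again all four until they stop, so that the lid comes down evenly and fully home. Only then open the shut-off valve beside it by swinging its lever a quarter turn until it lies in line with the outlet pipe. Leave the other things on the table where they are.

Things in the scene. Friction and masses are not known exactly. Their poses are not given: they have to be found in the camera images.
- chamber: Round aluminium vacuum chamber clamped to the table, 194 mm across at its rim, 60 mm high under the lid, base flange 220 mm across with two small table clamps to +x and -x (out to 147 mm). Origin on the table under its centre, z up, x away from the robot when its yaw is 0 (yaw within 0.3 rad). A 25 mm port leaves it along its own -y, axis 34 mm above the table, with a brass shut-off valve and a steel pipe that turns down into the table 232 mm from the centre.
- lid_seat (a point): Centre of the underside of the lid: a dark flange 194 mm across, 12 mm thick, with a round glass window (bezel 100 mm across, 4 mm above the lid's top). It stands about 0.9 mm off the chamber rim on its O-ring while the nuts are slack, is down on it (60 mm above the table) when all are home, and tilts about 0.0045 rad for each rad that one nut leads the rest. z square to the lid.
- valve_handle (a point): The valve's steel lever handle, at its middle: 60 mm from the lever's pivot, 69 mm above the table. The handle is 60 mm long (30 to 90 mm from the pivot), 15 mm wide and 14 mm high; its underside is 62 mm above the table, the pipe below it reaches up to 50 mm. This frame turns with the lever: its -x points along the lever from the pivot outwards, z up.
- valve_pivot (a point): The lever's vertical pivot axis, at the height of the lever (69 mm above the table), 145 mm from the chamber's centre along the chamber's -y. Does not turn with the lever.
- valve (a joint): Angle of the valve lever, rad: 0 = shut, lever square to the pipe (along the chamber's -x, towards the robot); grows anticlockwise seen from above as the lever swings to the chamber's -y; 1.57 = fully open, lever in line with the outlet pipe, against its stop. It takes about 0.16 N m and stays where it is left. It starts between 0 and 0.1.
- tissue_pack_mid (a point): Bystander: flat packet of lens tissue, 85 x 120 x 10 mm, lying on the table. Centre.
- canister_mid (a point): Bystander: standing grey plastic objective canister, 45 mm across, 68 mm high. Centre.
- driver_grip (a point): Bystander: screwdriver lying on the table, 170 mm long. Point on its handle.
- joystick: Bystander: black joystick controller, 125 x 180 mm, 32 mm high (stick 92 mm), fixed on the table. Origin on the table under its centre.
- nut_a_grip (a point): The far left steel wing nut, 70 mm from the lid's centre, diagonally opposite nut_c: an upright flat bar 52 mm long (along this frame's x), 10 mm thick (y), 20 mm high, on a neck 26 x 10 mm, 14 mm high, over a round hub 24 mm across. This point is on its axis at mid-height of the bar: 10 mm below its top, 22 mm above the hub, 105 mm above the table, 32 mm above the lid. The frame turns with the nut. z up.
- nut_a (a joint): How far the far left wing nut (left and right as the robot sees it) has been turned clockwise seen from above, rad. It starts slack, somewhere from 0 to 0.2, and stops dead at 1.4 = home (its part of the lid is down on the rim). Turning takes 0.16 N m, rising to 0.26 N m at home; it stays where it is left. One turn draws the lid down 4 mm.
- nut_b_grip (a point): The near left steel wing nut, 70 mm from the lid's centre, diagonally opposite nut_d: an upright flat bar 52 mm long (along this frame's x), 10 mm thick (y), 20 mm high, on a neck 26 x 10 mm, 14 mm high, over a round hub 24 mm across. This point is on its axis at mid-height of the bar: 10 mm below its top, 22 mm above the hub, 105 mm above the table, 32 mm above the lid. The frame turns with the nut. z up.
- nut_b (a joint): How far the near left wing nut (left and right as the robot sees it) has been turned clockwise seen from above, rad. It starts slack, somewhere from 0 to 0.2, and stops dead at 1.4 = home (its part of the lid is down on the rim). Turning takes 0.16 N m, rising to 0.26 N m at home; it stays where it is left. One turn draws the lid down 4 mm.
- nut_c_grip (a point): The near right steel wing nut, 70 mm from the lid's centre, diagonally opposite nut_a: an upright flat bar 52 mm long (along this frame's x), 10 mm thick (y), 20 mm high, on a neck 26 x 10 mm, 14 mm high, over a round hub 24 mm across. This point is on its axis at mid-height of the bar: 10 mm below its top, 22 mm above the hub, 105 mm above the table, 32 mm above the lid. The frame turns with the nut. z up.
- nut_c (a joint): How far the near right wing nut (left and right as the robot sees it) has been turned clockwise seen from above, rad. It starts slack, somewhere from 0 to 0.2, and stops dead at 1.4 = home (its part of the lid is down on the rim). Turning takes 0.16 N m, rising to 0.26 N m at home; it stays where it is left. One turn draws the lid down 4 mm.
- nut_d_grip (a point): The far right steel wing nut, 70 mm from the lid's centre, diagonally opposite nut_b: an upright flat bar 52 mm long (along this frame's x), 10 mm thick (y), 20 mm high, on a neck 26 x 10 mm, 14 mm high, over a round hub 24 mm across. This point is on its axis at mid-height of the bar: 10 mm below its top, 22 mm above the hub, 105 mm above the table, 32 mm above the lid. The frame turns with the nut. z up.
- nut_d (a joint): How far the far right wing nut (left and right as the robot sees it) has been turned clockwise seen from above, rad. It starts slack, somewhere from 0 to 0.2, and stops dead at 1.4 = home (its part of the lid is down on the rim). Turning takes 0.16 N m, rising to 0.26 N m at home; it stays where it is left. One turn draws the lid down 4 mm.

How it is judged:
By the outcome, as a careful person would: the job done as asked, in the order asked, and still so for the second after the job is handed in, with the robot touching nothing.
It also fails if it takes over 72 s, if anything falls off the work surface, if the arm or the gripper's body presses on something with over 40 N, if the wrist force passes 120 N, or if a joint passes its speed limit or range.

## Working session

There is one attempt and no reset: what is moved stays moved. The work goes in short steps, Python scripts to look and compute and a shell command to move; the robot and the scene stay as the last step left them, time stands still between calls to the robot, and variables do not carry over. Pictures are saved under pics/ and viewed, at most 10 in all, crops included, and the job is handed in when it is done.

```bash
mkdir -p pics; cat > h.py <<'E'
from plant import *
import numpy as np, cv2
def ray(p,px):
    d=p["R"].T@np.array([(px[0]-p["cx"])/p["fx"],(px[1]-p["cy"])/p["fy"],1.]); c=-p["R"].T@p["t"]; return c,d
def atz(p,px,z):
    c,d=ray(p,px); return c+d*(z-c[2])/d[2]
def save(p,n): cv2.imwrite("pics/"+n+".png",cv2.cvtColor(p["color"],cv2.COLOR_RGB2BGR))
E
cat > m.py <<'E'
from h import *
Z=dict(chamber=0,lid_seat=.061,valve_handle=.069,valve_pivot=.069,nut_a_grip=.105,nut_b_grip=.105,nut_c_grip=.105,nut_d_grip=.105,canister_mid=.034,joystick=0,tissue_pack_mid=.005,driver_grip=.015)
for cam in ["scene","side","wrist"]:
    p=read_camera(cam); save(p,cam)
    print(cam,-p["R"].T@p["t"])
    for n in Z:
        if n in("nut_b_grip","nut_c_grip","nut_d_grip"): continue
        for r in tip_of(p,n)[:5 if "nut" in n else 1]:
            print(n,np.round(r["pixel"]),round(r["confidence"],2),np.round(atz(p,r["pixel"],Z[n]),3))
o=get_obs();print(o["time_s"],o["ee_pos"],o["eef_rot"].round(3) if hasattr(o["eef_rot"],"round") else o["eef_rot"],o["width"])
ims=[cv2.imread(f"pics/{c}.png") for c in("scene","side","wrist")]
cv2.imwrite("pics/all.png",cv2.resize(np.vstack([np.hstack(ims[:2]),np.hstack([ims[2],ims[2]*0])]),(800,600)))
E
python3 m.py
```

```text
scene [1.47455645 0.01475169 0.95038578]
chamber [268. 206.] 0.58 [0.544 0.012 0.   ]
lid_seat [268. 190.] 0.88 [0.541 0.01  0.061]
valve_handle [214. 173.] 0.61 [ 0.493 -0.148  0.069]
valve_pivot [216. 191.] 0.6 [ 0.567 -0.133  0.069]
nut_a_grip [289. 187.] 0.44 [0.571 0.064 0.105]
canister_mid [371. 163.] 0.68 [0.367 0.321 0.034]
joystick [ 98. 212.] 0.66 [ 0.607 -0.464  0.   ]
tissue_pack_mid [406. 216.] 0.64 [0.557 0.401 0.005]
driver_grip [271. 275.] 0.87 [0.798 0.028 0.015]
side [0.17690057 0.70821448 0.73261638]
chamber [265. 227.] 0.87 [0.539 0.006 0.   ]
lid_seat [267. 213.] 0.86 [0.533 0.01  0.061]
valve_handle [298. 186.] 0.62 [ 0.502 -0.132  0.069]
valve_pivot [280. 180.] 0.57 [ 0.564 -0.136  0.069]
nut_a_grip [241. 204.] 0.43 [0.586 0.057 0.105]
canister_mid [262. 339.] 0.74 [0.373 0.334 0.034]
joystick [310. 148.] 0.93 [ 0.595 -0.459  0.   ]
tissue_pack_mid [171. 335.] 0.8 [0.555 0.404 0.005]
driver_grip [184. 198.] 0.47 [0.813 0.025 0.015]
wrist [0.65078745 0.0782293  0.37359993]
chamber [176. 155.] 0.72 [0.543 0.01  0.   ]
lid_seat [157. 165.] 0.74 [0.539 0.009 0.061]
valve_pivot [185. 272.] 0.78 [ 0.563 -0.128  0.069]
nut_a_grip [184. 116.] 0.96 [0.584 0.066 0.105]
driver_grip [371. 142.] 0.94 [0.801 0.029 0.015]
1.5 [ 6.50026444e-01 -2.41277857e-05  2.04545332e-01] [[ 0.  1.  0.]
 [ 1. -0. -0.]
 [-0.  0. -1.]] 0.08540174755305945
```

View pics/all.png

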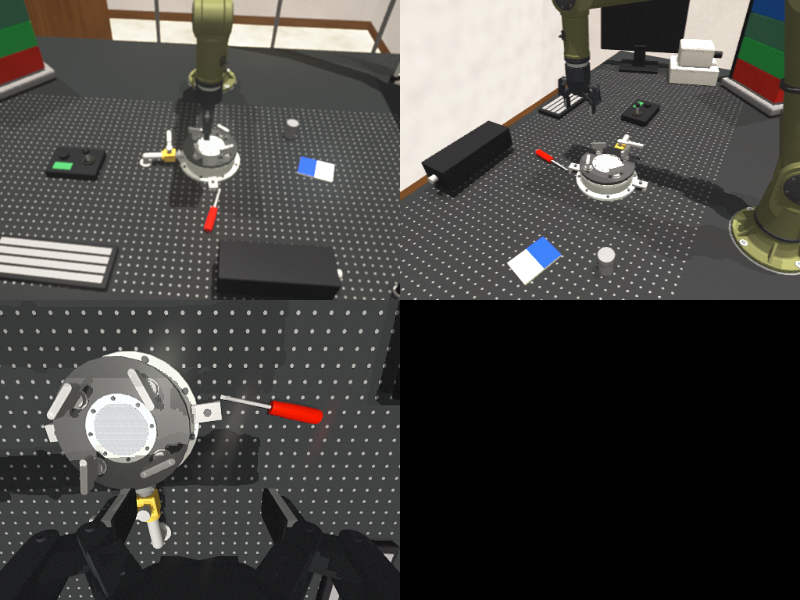

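The wrist view shows the four nuts: far left (182,112), near left (86,130), near right (108,227) and far right (202,214). The valve lies below them at (190,270). The chamber is at about (0.541, 0.010) with yaw about 0.16. I'll move the camera over the lid for a closer look.

```bash
python3 -m handwheel '[{"ty":-0.04},{"ty":-0.08},{"ty":-0.11},{"ty":-0.11},{"ty":-0.11}]'
cat > m2.py <<'E'
from h import *
p=read_camera("wrist"); save(p,"w2")
for n in "abcd":
    for r in tip_of(p,f"nut_{n}_grip")[:4]:
        print(n,np.round(r["pixel"],1),round(r["confidence"],2),np.round(atz(p,r["pixel"],.105),4))
for n in ("lid_seat","valve_pivot","valve_handle"):
    for r in tip_of(p,n)[:1]: print(n,np.round(r["pixel"],1),round(r["confidence"],2),np.round(atz(p,r["pixel"],.061 if n=="lid_seat" else .069),4))
for s in silhouettes(p,"nut_a")[:6]:
    print("sil",s["bbox"],round(s["confidence"],2),s["region"].sum())
c=cv2.imread("pics/w2.png")[40:300,100:420]
cv2.imwrite("pics/w2c.png",cv2.resize(c,None,fx=2.3,fy=2.3,interpolation=cv2.INTER_CUBIC))
E
python3 m2.py
```

```text
a [180.2 116.9] 0.98 [0.5809 0.0652 0.105 ]
a [373.7 142.3] 0.42 [0.7661 0.0414 0.105 ]
b [ 83.2 129.7] 0.68 [0.4875 0.0534 0.105 ]
b [183.3 272.6] 0.47 [ 0.5705 -0.1047  0.105 ]
c [113.  225.8] 0.81 [ 0.5003 -0.0469  0.105 ]
c [373.5 142.2] 0.57 [0.7659 0.0415 0.105 ]
d [200.5 213.9] 0.56 [ 0.5942 -0.0333  0.105 ]
lid_seat [159.1 161.8] 0.92 [0.5411 0.0131 0.061 ]
valve_pivot [184.9 270.3] 0.63 [ 0.5621 -0.1258  0.069 ]
sil [177.7, 194.5, 45.4, 31.8] 0.92 872
sil [105.0, 196.7, 28.9, 50.2] 0.87 1085
sil [164.5, 88.4, 38.7, 55.0] 0.65 1012
sil [58.9, 103.4, 52.8, 48.6] 0.55 1329schema error: expected keys tx, ty, tz, turn, fingers
```

View pics/w2c.png

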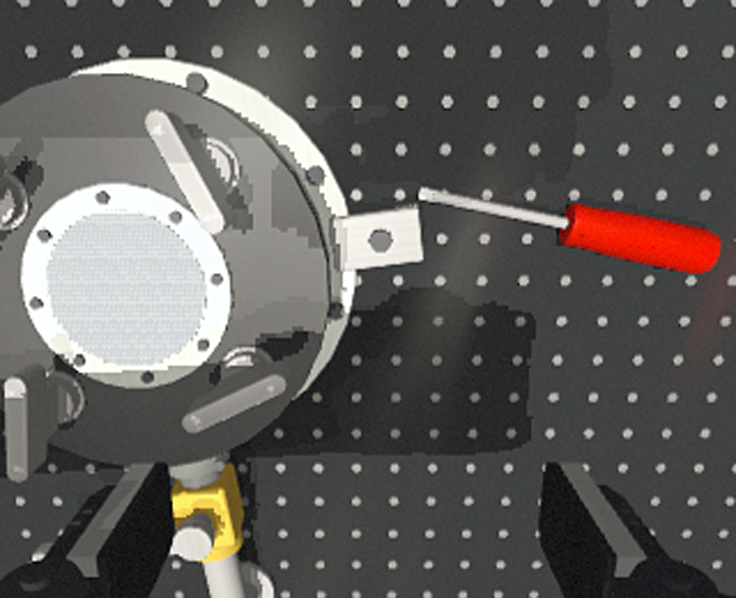

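The picture is unchanged because the move was refused: every row must carry all five keys. I'll repeat it in full.

```bash
python3 -m handwheel '[{"tx":0,"ty":-0.04,"tz":0,"turn":0,"fingers":0.08},{"tx":0,"ty":-0.08,"tz":0,"turn":0,"fingers":0.08},{"tx":0,"ty":-0.11,"tz":0,"turn":0,"fingers":0.08},{"tx":0,"ty":-0.11,"tz":0,"turn":0,"fingers":0.08},{"tx":0,"ty":-0.11,"tz":0,"turn":0,"fingers":0.08}]'
sed -i 's/w2/w3/g; s/\[40:300,100:420\]/[60:320,120:440]/' m2.py; python3 m2.py
```

```text
time_s: 2.45
ee_pos: [0.5404, -0.0, 0.2052]
eef_rot: [[-0.0, 1.0, 0.002], [1.0, 0.0, -0.0], [-0.0, 0.002, -1.0]]
contact_force: [0.0, -0.1, -0.2]
width: 0.0802
grip_force: 0.0
a [297.6 115.4] 0.95 [0.582  0.0665 0.105 ]
a [252.1 154.4] 0.28 [0.539  0.0295 0.105 ]
b [197.8 130.2] 0.83 [0.4871 0.0528 0.105 ]
c [217.2 225.1] 0.71 [ 0.5016 -0.0464  0.105 ]
d [304.9 210.9] 0.75 [ 0.5942 -0.0303  0.105 ]
lid_seat [252.9 162. ] 0.95 [0.5396 0.0127 0.061 ]
valve_pivot [266.5 271.8] 0.65 [ 0.5568 -0.1286  0.069 ]
valve_handle [222.5 279. ] 0.73 [ 0.5001 -0.1392  0.069 ]
sil [283.7, 194.1, 47.9, 32.2] 0.93 1022
sil [283.0, 87.9, 31.4, 53.9] 0.74 986
sil [210.2, 196.4, 16.2, 50.5] 0.64 674
sil [177.5, 103.6, 38.3, 51.6] 0.61 855
```

View pics/w3c.png

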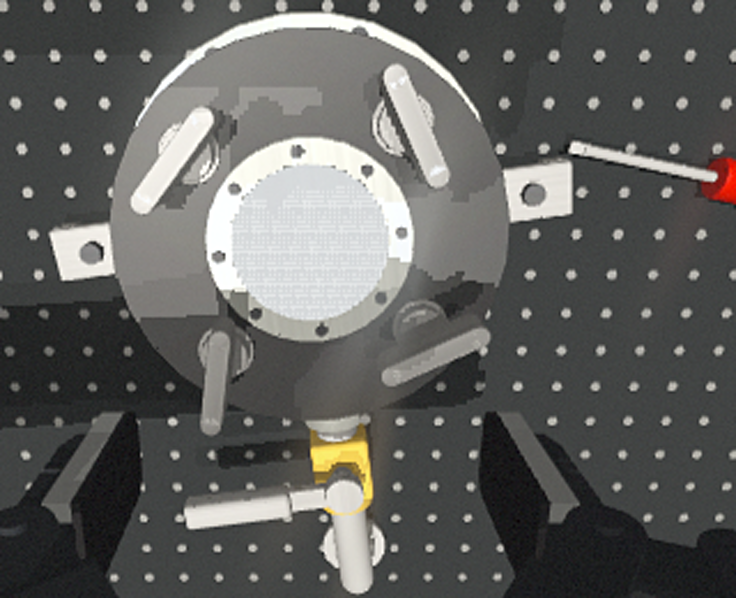

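The picture shows the lever pointing left, square to the pipe (shut), and all four bars clearly. Crop end points: a (396,73)-(437,180), b (207,113)-(140,207), c (218,337)-(210,427), d (483,335)-(390,379).

```bash
cat > c.py <<'E'
from h import *
p=read_camera("wrist")
E=dict(a=[(396,73),(437,180)],b=[(207,113),(140,207)],c=[(218,337),(210,427)],d=[(483,335),(390,379)])
T=dict(a=(297.6,115.4),b=(197.8,130.2),c=(217.2,225.1),d=(304.9,210.9))
P=[]
for k in E:
    q=[atz(p,(x/2.3+120,y/2.3+60),.115)[:2] for x,y in E[k]]
    d=q[1]-q[0]; m=(q[0]+q[1])/2; t=atz(p,T[k],.105)[:2]
    print(k,"len",round(np.hypot(*d),4),"mid",m.round(4),"tip",t.round(4),"angle deg",round(np.degrees(np.arctan2(d[1],d[0]))%180,1)); P.append((m+t)/2)
P=np.array(P); c=P.mean(0); z=((P-c)@[1,-1j]).conj() if 0 else (P-c)[:,0]+1j*(P-c)[:,1]
u=z*np.exp(-1j*np.radians([45,135,225,315])); s=u.mean(); print("centre",c,"r",abs(s),"yaw",np.angle(s))
for k,a in zip("abcd",[45,135,225,315]):
    f=.07*np.exp(1j*(np.radians(a)+np.angle(s))); print(k,round(c[0]+f.real,4),round(c[1]+f.imag,4))
y=np.angle(s); print("pivot",c+.145*np.array([np.sin(y),-np.cos(y)]))
E
python3 c.py
```

```text
a len 0.0445 mid [0.5833 0.0669] tip [0.5815 0.0666] angle deg 114.1
b len 0.0469 mid [0.4866 0.0541] tip [0.487 0.053] angle deg 51.6
c len 0.0442 mid [ 0.4985 -0.043 ] tip [ 0.5014 -0.046 ] angle deg 82.8
d len 0.0448 mid [ 0.5967 -0.0305] tip [ 0.5937 -0.0297] angle deg 27.8
centre [0.54108454 0.01141383] r 0.06883221776786376 yaw 0.13782449950586273
a 0.5833 0.0672
b 0.4853 0.0536
c 0.4989 -0.0444
d 0.5969 -0.0308
pivot [ 0.56100589 -0.13221117]
```

Geometry agrees with the description (r = 69 mm, pivot matches). First nut: a.

```bash
python3 -m handwheel '[{"tx":0.035,"ty":0.022,"tz":0.02,"turn":-8,"fingers":0.035},{"tx":0.067,"ty":0.043,"tz":0.045,"turn":-16,"fingers":0.035},{"tx":0.067,"ty":0.043,"tz":0.06,"turn":-24,"fingers":0.035},{"tx":0.067,"ty":0.043,"tz":0.065,"turn":-24,"fingers":0.035},{"tx":0.067,"ty":0.043,"tz":0.065,"turn":-24,"fingers":0.035}]' 40
cat > s.py <<'E'
import sys
from h import *
p=read_camera("wrist"); save(p,sys.argv[1]); o=get_obs()
print("ee",np.round(o["ee_pos"],4),"mom",np.round(o["moment"],2),"F",np.round(o["contact_force"],1),"q7",round(o["qpos"][6],2))
E
python3 s.py a1
```

```text
time_s: 3.45
ee_pos: [0.5825, 0.066, 0.1387]
eef_rot: [[-0.403, 0.915, -0.002], [0.915, 0.403, -0.001], [-0.0, -0.002, -1.0]]
contact_force: [-0.1, -0.4, 0.4]
width: 0.0351
grip_force: 0.0
ee [0.5831 0.0657 0.1399] mom [-0.02 -0.05  0.  ] F [ 1.  -0.6  0.3] q7 0.23
```

View pics/a1.png

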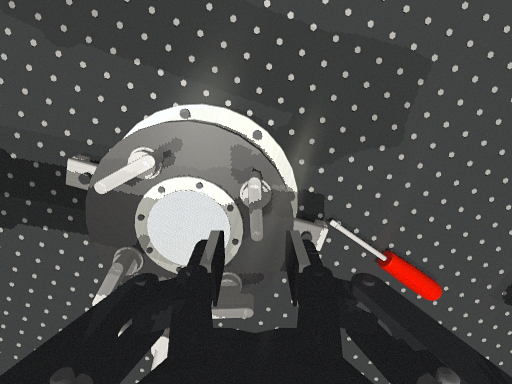

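The bar of nut a stands upright and centred between the fingers, at (256,208). I'll lower and close.

```bash
python3 -m handwheel '[{"tx":0,"ty":0,"tz":0.03,"turn":0,"fingers":0.035},{"tx":0,"ty":0,"tz":0.042,"turn":0,"fingers":0.035},{"tx":0,"ty":0,"tz":0.042,"turn":0,"fingers":0.035},{"tx":0,"ty":0,"tz":0.042,"turn":0,"fingers":0.005},{"tx":0,"ty":0,"tz":0.042,"turn":0,"fingers":0.005}]' 40 | tail -4
python3 -m handwheel '[{"tx":0,"ty":0,"tz":0,"turn":0,"fingers":0.005},{"tx":0,"ty":0,"tz":0,"turn":4,"fingers":0.005}]' 40; python3 -c "
from plant import *
o=get_obs();print(o['moment'])"
```

```text
eef_rot: [[-0.406, 0.914, 0.002], [0.914, 0.406, 0.0], [-0.001, 0.002, -1.0]]
contact_force: [-0.5, -0.5, 0.1]
width: 0.0064
grip_force: 0.0
time_s: 4.2
ee_pos: [0.5836, 0.067, 0.0985]
eef_rot: [[-0.341, 0.94, 0.002], [0.94, 0.341, 0.0], [-0.0, 0.001, -1.0]]
contact_force: [0.6, -0.2, 0.4]
width: 0.0048
grip_force: 0.0
[-0.00906218 -0.0054802   0.00087786]
```

The fingers closed on nothing. I'll look.

```bash
python3 s.py a2; python3 - <<'E'
from h import *
p=read_camera("side"); save(p,"a2s")
a=cv2.imread("pics/a2.png")[150:384,150:400]; b=cv2.imread("pics/a2s.png")[130:270,190:350]
cv2.imwrite("pics/a2c.png",np.hstack([cv2.resize(a,(400,375)),cv2.resize(b,(400,375))]))
E
```

```text
ee [0.5835 0.067  0.0984] mom [ 0.01 -0.02  0.01] F [-0.1 -1.  -0.1] q7 0.15
```

View pics/a2c.png

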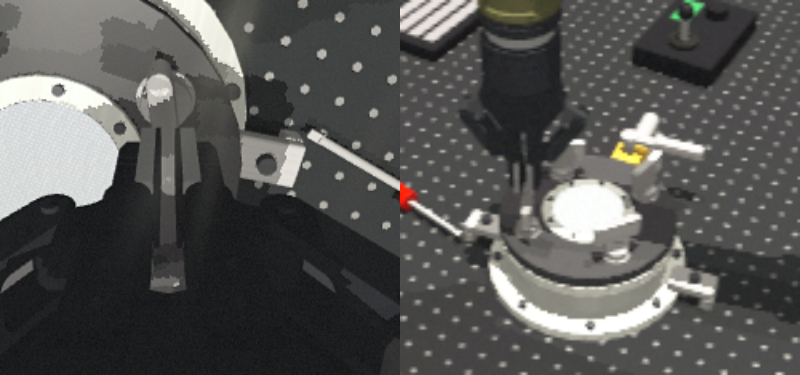

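```bash
python3 - <<'E'
from h import *
p=read_camera("wrist"); o=get_obs(); R=np.array(o["eef_rot"]); t=np.array(o["ee_pos"])
def pr(X):
    c=p["R"]@np.array(X)+p["t"]; u=[p["fx"]*c[0]/c[2]+p["cx"],p["fy"]*c[1]/c[2]+p["cy"]]; return np.round([(u[0]-150)*1.6,(u[1]-150)*1.6])
print("cam",-p["R"].T@p["t"])
for n,v in dict(tcp=(0,0,0),tipR=(.011,.0025,.008),tipL=(.011,-.0025,.008),tip0=(0,0,.008)).items(): print(n,pr(t+R@v))
ang=np.radians(114-0)
for z in(.115,.095):
  for s in(-.026,0,.026): print(z,s,pr([.5833+s*np.cos(ang),.0672+s*np.sin(ang),z]))
q=[[.5833,.0672,.085]]; print("hub",pr(q[0]))
print(o["width"],o["grip_force"])
c=cv2.imread("pics/a2.png")[170:340,210:310]; cv2.imwrite("pics/a3.png",cv2.resize(c,None,fx=3.5,fy=3.5,interpolation=cv2.INTER_CUBIC))
E
```

```text
cam [0.55748155 0.14059353 0.26727627]
tcp [165. 119.]
tipR [171.  88.]
tipL [159.  88.]
tip0 [165. 111.]
0.115 -0.026 [169. 196.]
0.115 0 [165. 137.]
0.115 0.026 [159.  73.]
0.095 -0.026 [169. 169.]
0.095 0 [165. 116.]
0.095 0.026 [160.  57.]
hub [165. 106.]
0.00501111139454421 0.0
```

View pics/a3.png

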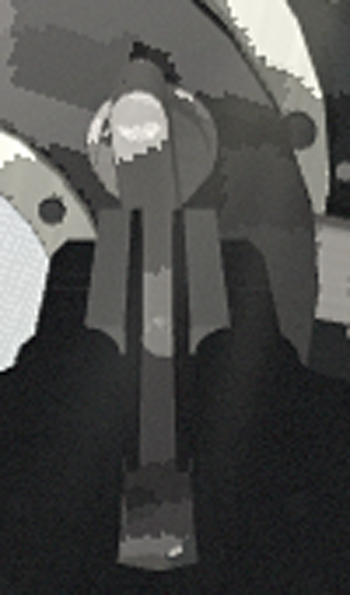

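The fingers do straddle the bar, with a thin gap on each side, so the true opening is larger than the reading. I'll close fully.

```bash
python3 -m handwheel '[{"tx":0,"ty":0,"tz":0,"turn":0,"fingers":0},{"tx":0,"ty":0,"tz":0,"turn":0,"fingers":0},{"tx":0,"ty":0,"tz":0,"turn":0,"fingers":0}]' 60; python3 s.py a4
```

```text
time_s: 4.65
ee_pos: [0.5831, 0.067, 0.0976]
eef_rot: [[-0.342, 0.94, 0.0], [0.94, 0.342, -0.0], [-0.0, 0.0, -1.0]]
contact_force: [0.3, 0.1, -0.3]
width: 0.0002
grip_force: 0.0
ee [0.583  0.067  0.0976] mom [ 0.02  0.01 -0.  ] F [-0.2  0.8  0.5] q7 0.16
```

```bash
python3 - <<'E'
from h import *
s=read_camera("scene"); save(s,"a4s")
f=lambda n,y,x,h,w:cv2.resize(cv2.imread(f"pics/{n}.png")[y:y+h,x:x+w],(400,600),interpolation=cv2.INTER_CUBIC)
cv2.imwrite("pics/a4c.png",np.hstack([f("a4",170,207,150,100),f("a4s",120,240,105,70)]))
E
```

```text
(no output)
```

View pics/a4c.png

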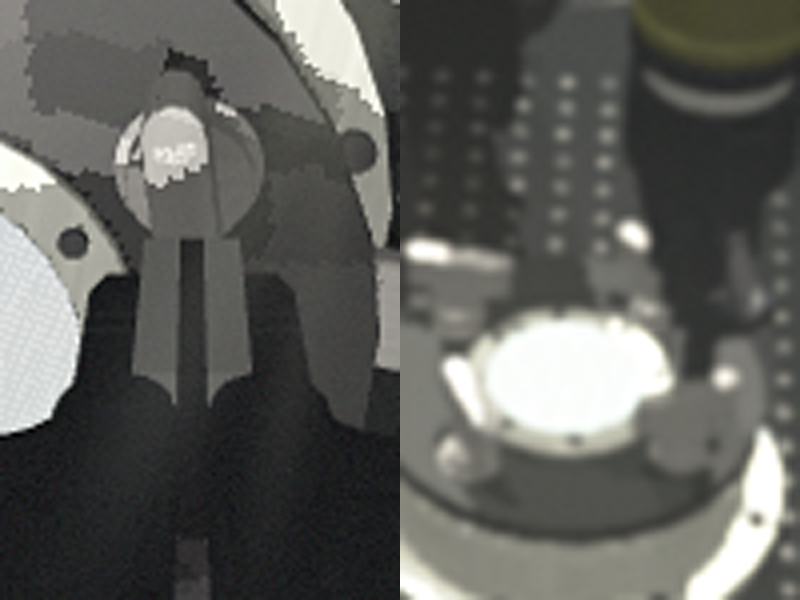

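The scene view (right) shows the fingers ending just above the bar, which they do not cover. The tips are therefore higher than the 8 mm figure implies. I'll check whether the module gives the constant.

```bash
python3 -c "
import plant
print([n for n in dir(plant) if n[0]!='_']); print(getattr(plant,'tcp_to_tips',None)); print({k:v for k,v in plant.get_obs().items() if k in('tcp_to_tips','ee_pos','width')})"
```

```text
['PlanningError', 'get_obs', 'read_camera', 'recognise', 'sign_off', 'silhouettes', 'tcp_to_tips', 'tip_of']
0.008
{'ee_pos': array([0.58301713, 0.0669539 , 0.0975378 ]), 'width': 7.097087521999512e-05}
```

```bash
python3 - <<'E'
from h import *
s=read_camera("scene"); w=read_camera("wrist"); o=get_obs(); R=np.array(o["eef_rot"]); t=o["ee_pos"]
for nm,p,px in(("scene",s,(291,186.6)),("wristC",w,(255.5,230)),("wristL",w,(242.5,230)),("wristR",w,(268.5,230))):
    c,d=ray(p,px)
    a=R.T@(c-t); b=R.T@d
    for x in(-.011,0,.011):
        k=(x-a[0])/b[0]; print(nm,"x",x,"y,z tool",(a+k*b)[1:].round(4))
    k=(0-a[1])/b[1]; print("   plane y=0: ",(a+k*b).round(4))
E
```

```text
scene x -0.011 y,z tool [ 0.0318 -0.0513]
scene x 0 y,z tool [ 0.0065 -0.0256]
scene x 0.011 y,z tool [-0.0187  0.0001]
   plane y=0:  [ 0.0028  0.     -0.019 ]
wristC x -0.011 y,z tool [0.0017 0.0146]
wristC x 0 y,z tool [ 0.0016 -0.0081]
wristC x 0.011 y,z tool [ 0.0015 -0.0308]
   plane y=0:  [ 0.1862  0.     -0.3925]
wristL x -0.011 y,z tool [-0.0078  0.0146]
wristL x 0 y,z tool [-0.0068 -0.0081]
wristL x 0.011 y,z tool [-0.0057 -0.0308]
   plane y=0:  [ 0.0687  0.     -0.1499]
wristR x -0.011 y,z tool [0.0112 0.0146]
wristR x 0 y,z tool [ 0.0099 -0.0081]
wristR x 0.011 y,z tool [ 0.0086 -0.0308]
   plane y=0:  [ 0.0859  0.     -0.1854]
```

Both cameras put the tips about 20–30 mm behind the TCP, at z ≈ 0.12, not 8 mm ahead of it. I'll open, go 25 mm lower and close.

```bash
python3 -m handwheel '[{"tx":0,"ty":0,"tz":0,"turn":0,"fingers":0.035},{"tx":0,"ty":0,"tz":0,"turn":-4,"fingers":0.035},{"tx":0,"ty":0,"tz":0.012,"turn":-4,"fingers":0.035},{"tx":0,"ty":0,"tz":0.025,"turn":-4,"fingers":0.035},{"tx":0,"ty":0,"tz":0.025,"turn":-4,"fingers":0.035}]' 40|grep -v rot; python3 -m handwheel '[{"tx":0,"ty":0,"tz":0,"turn":0,"fingers":0.0},{"tx":0,"ty":0,"tz":0,"turn":0,"fingers":0.0},{"tx":0,"ty":0,"tz":0,"turn":0,"fingers":0.0}]' 40 | grep -v rot
```

```text
time_s: 5.35
ee_pos: [0.5808, 0.0666, 0.0694]
contact_force: [-0.1, 1.5, -0.5]
width: 0.0353
grip_force: 0.0
time_s: 5.65
ee_pos: [0.5828, 0.0667, 0.0725]
contact_force: [-1.4, -1.5, -0.5]
width: 0.0084
grip_force: 39.8
```

Gripped at 40 N. Now turn nut a by half.

```bash
python3 -m handwheel '[{"tx":0,"ty":0,"tz":0,"turn":8,"fingers":0},{"tx":0,"ty":0,"tz":0,"turn":16,"fingers":0},{"tx":0,"ty":0,"tz":0,"turn":24,"fingers":0},{"tx":0,"ty":0,"tz":0,"turn":32,"fingers":0},{"tx":0,"ty":0,"tz":0,"turn":37,"fingers":0}]' 40; python3 s.py b1
```

```text
time_s: 6.15
ee_pos: [0.5829, 0.0667, 0.0725]
eef_rot: [[0.229, 0.973, -0.0], [0.973, -0.229, -0.001], [-0.001, -0.0, -1.0]]
contact_force: [-1.5, 0.1, -2.5]
width: 0.009
grip_force: 39.8
ee [0.5829 0.0666 0.0725] mom [-0.18  0.19 -0.2 ] F [-1.5  0.1 -0.8] q7 -0.41
```

The nut turned, with a reaction moment of −0.20 N m. Release, rise and cross to c.

```bash
python3 -m handwheel '[{"tx":0,"ty":0,"tz":0,"turn":0,"fingers":0.035},{"tx":0,"ty":0,"tz":0,"turn":0,"fingers":0.035},{"tx":0,"ty":0,"tz":-0.04,"turn":0,"fingers":0.035},{"tx":-0.04,"ty":-0.018,"tz":-0.05,"turn":-3,"fingers":0.035},{"tx":-0.083,"ty":-0.037,"tz":-0.05,"turn":-6,"fingers":0.035}]' 40 | grep -v rot
cat > g.py <<'E'
# shift in tool axes (mm) and turn (deg) from here to a nut
import sys
from h import *
N=dict(a=(.5833,.0672),b=(.4853,.0536),c=(.4989,-.0444),d=(.5969,-.0308))
o=get_obs(); R=np.array(o["eef_rot"]); x,y=N[sys.argv[1]]; d=R.T@(np.array([x,y,float(sys.argv[3])])-o["ee_pos"])
cur=np.degrees(np.arctan2(R[0,0],R[1,0])); print("t",o["time_s"],"shift mm",(d*1000).round(1),"cur turn",cur.round(1),"need",round(float(sys.argv[2])-cur,1),"q7",round(o["qpos"][6],2),"mom",round(o["moment"][2],2))
E
python3 g.py c 7 .0725
```

```text
time_s: 6.7
ee_pos: [0.5305, -0.0047, 0.1254]
contact_force: [1.0, -2.0, -0.2]
width: 0.0351
grip_force: 0.0
t 6.7 shift mm [-43.2 -27.2  52.7] cur turn 6.6 need 0.4 q7 -0.16 mom 0.01
```

```bash
python3 -m handwheel '[{"tx":-0.042,"ty":-0.024,"tz":0,"turn":0,"fingers":0.035},{"tx":-0.042,"ty":-0.024,"tz":0.005,"turn":0.5,"fingers":0.035},{"tx":-0.042,"ty":-0.024,"tz":0.03,"turn":0.5,"fingers":0.035},{"tx":-0.042,"ty":-0.024,"tz":0.05,"turn":0.5,"fingers":0.035},{"tx":-0.042,"ty":-0.024,"tz":0.05,"turn":0.5,"fingers":0.035}]' 40 | grep -v rot
python3 -m handwheel '[{"tx":0,"ty":0,"tz":0,"turn":0,"fingers":0},{"tx":0,"ty":0,"tz":0,"turn":0,"fingers":0},{"tx":0,"ty":0,"tz":0,"turn":0,"fingers":0}]' 40 | grep -v rot; python3 g.py c 44 .0725
```

```text
time_s: 7.2
ee_pos: [0.4976, -0.0439, 0.0704]
contact_force: [-0.2, -0.0, -0.0]
width: 0.035
grip_force: 0.0
time_s: 7.5
ee_pos: [0.498, -0.0438, 0.0736]
contact_force: [-6.8, 1.6, 4.0]
width: 0.0088
grip_force: 41.3
t 7.5 shift mm [-0.5  1.   1.1] cur turn 7.5 need 36.5 q7 -0.1 mom -0.13
```

```bash
python3 -m handwheel '[{"tx":0,"ty":-0.001,"tz":0,"turn":8,"fingers":0},{"tx":0,"ty":-0.001,"tz":0,"turn":16,"fingers":0},{"tx":0,"ty":-0.001,"tz":0,"turn":24,"fingers":0},{"tx":0,"ty":-0.001,"tz":0,"turn":32,"fingers":0},{"tx":0,"ty":-0.001,"tz":0,"turn":37,"fingers":0}]' 40 | grep -v rot; python3 g.py b 38.5 .0725
python3 -m handwheel '[{"tx":0,"ty":0,"tz":0,"turn":0,"fingers":0.035},{"tx":0,"ty":0,"tz":0,"turn":0,"fingers":0.035},{"tx":0,"ty":0,"tz":-0.04,"turn":0,"fingers":0.035},{"tx":0,"ty":0,"tz":-0.05,"turn":-6,"fingers":0.035},{"tx":0,"ty":0,"tz":-0.05,"turn":-6,"fingers":0.035}]' 40 | grep -v rot; python3 g.py b 38.5 .0725
```

```text
time_s: 8.0
ee_pos: [0.4985, -0.044, 0.0736]
contact_force: [-1.8, 0.4, 0.2]
width: 0.0094
grip_force: 40.8
t 8.0 shift mm [ 60.1 -78.    1.1] cur turn 44.7 need -6.2 q7 -0.74 mom 0.2
time_s: 8.5
ee_pos: [0.5007, -0.0442, 0.1253]
contact_force: [-0.7, -1.2, -0.4]
width: 0.0347
grip_force: 0.0
t 8.5 shift mm [ 67.  -73.1  52.7] cur turn 38.4 need 0.1 q7 -0.63 mom -0.0
```

```bash
python3 -m handwheel '[{"tx":0.03,"ty":-0.032,"tz":0,"turn":0,"fingers":0.035},{"tx":0.06,"ty":-0.062,"tz":0,"turn":0,"fingers":0.035},{"tx":0.0685,"ty":-0.071,"tz":0.005,"turn":0,"fingers":0.035},{"tx":0.0685,"ty":-0.071,"tz":0.03,"turn":0,"fingers":0.035},{"tx":0.0685,"ty":-0.071,"tz":0.052,"turn":0,"fingers":0.035}]' 40 | grep -v rot
python3 -m handwheel '[{"tx":0,"ty":0,"tz":0,"turn":0,"fingers":0},{"tx":0,"ty":0,"tz":0,"turn":0,"fingers":0},{"tx":0,"ty":0,"tz":0,"turn":0,"fingers":0},{"tx":0,"ty":0,"tz":0,"turn":0,"fingers":0}]' 40 | grep -v rot; python3 g.py b 75 .0725
```

```text
time_s: 9.0
ee_pos: [0.4853, 0.0539, 0.0693]
contact_force: [1.0, 0.1, -0.5]
width: 0.0349
grip_force: 0.0
time_s: 9.4
ee_pos: [0.4844, 0.0532, 0.0698]
contact_force: [-0.4, -0.8, -10.7]
width: 0.0088
grip_force: 43.9
t 9.4 shift mm [ 0.9  0.4 -2.7] cur turn 38.5 need 36.5 q7 -0.84 mom -0.06
```

```bash
python3 -m handwheel '[{"tx":0,"ty":0,"tz":0,"turn":8,"fingers":0},{"tx":0,"ty":0,"tz":0,"turn":16,"fingers":0},{"tx":0,"ty":0,"tz":0,"turn":24,"fingers":0},{"tx":0,"ty":0,"tz":0,"turn":32,"fingers":0},{"tx":0,"ty":0,"tz":0,"turn":37,"fingers":0}]' 40 | grep -v rot; python3 g.py d 62 .0725
python3 -m handwheel '[{"tx":0,"ty":0,"tz":0,"turn":0,"fingers":0.035},{"tx":0,"ty":0,"tz":0,"turn":0,"fingers":0.035},{"tx":0,"ty":0,"tz":-0.04,"turn":0,"fingers":0.035},{"tx":0,"ty":0,"tz":-0.052,"turn":-8,"fingers":0.035},{"tx":0,"ty":0,"tz":-0.052,"turn":-13,"fingers":0.035}]' 40 | grep -v rot; python3 g.py d 62 .0725
```

```text
time_s: 9.9
ee_pos: [0.4843, 0.0534, 0.0698]
contact_force: [-0.6, -0.3, -10.3]
width: 0.0087
grip_force: 44.0
t 9.9 shift mm [ 88.4 109.3  -2.9] cur turn 75.7 need -13.7 q7 -1.49 mom 0.21
time_s: 10.4
ee_pos: [0.489, 0.054, 0.127]
contact_force: [0.0, 0.7, 0.2]
width: 0.0351
grip_force: 0.0
t 10.4 shift mm [ 55.3 125.3  55.3] cur turn 62.1 need -0.1 q7 -1.25 mom -0.03
```

```bash
python3 -m handwheel '[{"tx":0.02,"ty":0.042,"tz":0,"turn":0,"fingers":0.035},{"tx":0.04,"ty":0.085,"tz":0,"turn":0,"fingers":0.035},{"tx":0.0595,"ty":0.127,"tz":0,"turn":0,"fingers":0.035},{"tx":0.0595,"ty":0.127,"tz":0.025,"turn":0,"fingers":0.035},{"tx":0.0595,"ty":0.127,"tz":0.052,"turn":0,"fingers":0.035}]' 40 | grep -v rot
python3 -m handwheel '[{"tx":0,"ty":0,"tz":0,"turn":0,"fingers":0},{"tx":0,"ty":0,"tz":0,"turn":0,"fingers":0},{"tx":0,"ty":0,"tz":0,"turn":0,"fingers":0},{"tx":0,"ty":0,"tz":0,"turn":0,"fingers":0}]' 40 | grep -v rot; python3 g.py d 99 .0725
```

```text
time_s: 10.9
ee_pos: [0.6005, -0.0334, 0.0724]
contact_force: [-0.2, 0.2, -0.7]
width: 0.035
grip_force: 0.0
time_s: 11.3
ee_pos: [0.5968, -0.0312, 0.0711]
contact_force: [-0.9, 0.8, -6.6]
width: 0.0088
grip_force: 41.6
t 11.3 shift mm [ 0.3 -0.3 -1.4] cur turn 62.4 need 36.6 q7 -1.07 mom 0.13
```

```bash
python3 -m handwheel '[{"tx":0,"ty":0,"tz":0,"turn":8,"fingers":0},{"tx":0,"ty":0,"tz":0,"turn":16,"fingers":0},{"tx":0,"ty":0,"tz":0,"turn":24,"fingers":0},{"tx":0,"ty":0,"tz":0,"turn":32,"fingers":0},{"tx":0,"ty":0,"tz":0,"turn":37,"fingers":0}]' 40 | grep -v rot; python3 g.py a 13 .0725
python3 -m handwheel '[{"tx":0,"ty":0,"tz":0,"turn":0,"fingers":0.035},{"tx":0,"ty":0,"tz":0,"turn":0,"fingers":0.035},{"tx":0,"ty":0,"tz":-0.04,"turn":0,"fingers":0.035},{"tx":0,"ty":0,"tz":-0.08,"turn":-8,"fingers":0.035},{"tx":0,"ty":0,"tz":-0.11,"turn":-16,"fingers":0.035}]' 40 >/dev/null
python3 -m handwheel '[{"tx":0,"ty":0,"tz":0,"turn":-8,"fingers":0.035},{"tx":0,"ty":0,"tz":0,"turn":-16,"fingers":0.035},{"tx":0,"ty":0,"tz":0,"turn":-24,"fingers":0.035},{"tx":0,"ty":0,"tz":0,"turn":-32,"fingers":0.035},{"tx":0,"ty":0,"tz":0,"turn":-40,"fingers":0.035}]' 40 >/dev/null;  python3 g.py a 13 .0725
```

```text
time_s: 11.8
ee_pos: [0.597, -0.0317, 0.0711]
contact_force: [0.1, -0.9, -6.4]
width: 0.0087
grip_force: 41.6
t 11.8 shift mm [-30.2 -95.2  -1.4] cur turn 99.7 need -86.7 q7 -1.7 mom 0.16
t 12.8 shift mm [ 62.1 -78.3 109.7] cur turn 43.1 need -30.1 q7 -0.74 mom -0.02
```

```bash
python3 -m handwheel '[{"tx":0.02,"ty":-0.025,"tz":0,"turn":-8,"fingers":0.035},{"tx":0.045,"ty":-0.055,"tz":0,"turn":-16,"fingers":0.035},{"tx":0.062,"ty":-0.078,"tz":0,"turn":-24,"fingers":0.035},{"tx":0.062,"ty":-0.078,"tz":0,"turn":-30,"fingers":0.035},{"tx":0.062,"ty":-0.078,"tz":0,"turn":-30,"fingers":0.035}]' 40 >/dev/null
python3 g.py a 13 .0725; python3 s.py p2
```

```text
t 13.3 shift mm [ -1.2  -0.4 109.6] cur turn 13.3 need -0.3 q7 -0.41 mom -0.03
ee [0.5837 0.0669 0.1818] mom [ 0.03 -0.02  0.01] F [1.1 0.2 0.2] q7 -0.41
```

View pics/p2.png

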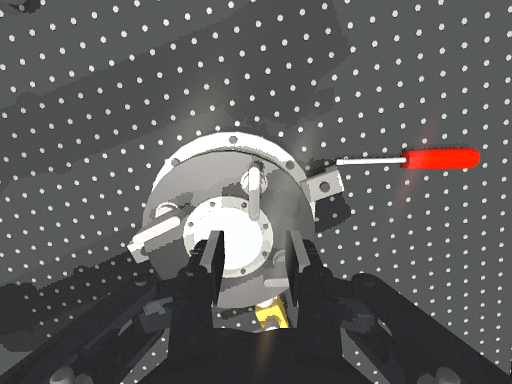

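Nut a at (255,193) is aligned with the tool at its half-turned angle, and b at (157,232) has turned too. Second pass, nut a.

```bash
python3 -m handwheel '[{"tx":-0.0005,"ty":0,"tz":0.045,"turn":0,"fingers":0.035},{"tx":-0.0005,"ty":0,"tz":0.08,"turn":0,"fingers":0.035},{"tx":-0.0005,"ty":0,"tz":0.108,"turn":0,"fingers":0.035},{"tx":-0.0005,"ty":0,"tz":0.108,"turn":0,"fingers":0.0},{"tx":-0.0005,"ty":0,"tz":0.108,"turn":0,"fingers":0.0}]' 40 | grep -v rot
python3 -m handwheel '[{"tx":0,"ty":0,"tz":0,"turn":0,"fingers":0},{"tx":0,"ty":0,"tz":0,"turn":0,"fingers":0},{"tx":0,"ty":0,"tz":0,"turn":8,"fingers":0},{"tx":0,"ty":0,"tz":0,"turn":16,"fingers":0},{"tx":0,"ty":0,"tz":0,"turn":24,"fingers":0}]' 40 | grep -v rot;python3 g.py a 56 .0725
python3 -m handwheel '[{"tx":0,"ty":0,"tz":0,"turn":6,"fingers":0},{"tx":0,"ty":0,"tz":0,"turn":11,"fingers":0},{"tx":0,"ty":0,"tz":0,"turn":15,"fingers":0}]' 40 | grep -v rot;python3 g.py a 56 .0725
```

```text
time_s: 13.85
ee_pos: [0.5826, 0.0655, 0.0728]
contact_force: [-0.0, -1.2, -14.1]
width: 0.0088
grip_force: 43.6
time_s: 14.35
ee_pos: [0.5821, 0.0656, 0.0728]
contact_force: [-2.5, -2.4, -6.7]
width: 0.0086
grip_force: 44.6
t 14.35 shift mm [ 1.9 -0.   0.3] cur turn 37.8 need 18.2 q7 -0.83 mom 0.22
time_s: 14.65
ee_pos: [0.5819, 0.0658, 0.0728]
contact_force: [-2.9, -2.4, -6.8]
width: 0.0093
grip_force: 44.7
t 14.65 shift mm [ 1.9 -0.3  0.3] cur turn 52.7 need 3.3 q7 -1.08 mom 0.29
```

```bash
for i in 1; do python3 -m handwheel '[{"tx":0,"ty":0,"tz":0,"turn":3,"fingers":0},{"tx":0,"ty":0,"tz":0,"turn":5,"fingers":0}]' 40 | grep -E "force";python3 g.py a 56 .0725; done
python3 -m handwheel '[{"tx":0,"ty":0,"tz":0,"turn":2,"fingers":0},{"tx":0,"ty":0,"tz":0,"turn":3,"fingers":0}]' 40 | grep -E "force";python3 g.py a 56 .0725
```

```text
contact_force: [-3.6, -1.9, -6.3]
grip_force: 59.6
t 14.85 shift mm [ 1.9 -0.4  0.3] cur turn 57.5 need -1.5 q7 -1.16 mom 1.21
contact_force: [-4.0, -2.7, -4.3]
grip_force: 80.3
t 15.05 shift mm [ 1.8 -0.4  0.4] cur turn 60.3 need -4.3 q7 -1.21 mom 1.82
```

Nut a hit its stop at about 53.5° (moment up to 1.8 N m). Ease back, release, go to c.

```bash
python3 -m handwheel '[{"tx":0,"ty":0,"tz":0,"turn":-5,"fingers":0},{"tx":0,"ty":0,"tz":0,"turn":-5,"fingers":0.035},{"tx":0,"ty":0,"tz":0,"turn":-5,"fingers":0.035},{"tx":0,"ty":0,"tz":-0.04,"turn":-5,"fingers":0.035},{"tx":0,"ty":0,"tz":-0.052,"turn":-11,"fingers":0.035}]' 40 |grep force
python3 -m handwheel '[{"tx":0,"ty":0,"tz":0,"turn":-5,"fingers":0.035}]'|grep pos; python3 g.py c 44.7 .0725
```

```text
contact_force: [1.0, -0.3, -0.5]
grip_force: 0.0
ee_pos: [0.5868, 0.0677, 0.1297]
t 15.65 shift mm [-142.    15.4   56. ] cur turn 44.4 need 0.3 q7 -0.93 mom -0.02
```

```bash
python3 -m handwheel '[{"tx":-0.047,"ty":0.005,"tz":0,"turn":0,"fingers":0.035},{"tx":-0.094,"ty":0.011,"tz":0,"turn":0,"fingers":0.035},{"tx":-0.139,"ty":0.016,"tz":0,"turn":0,"fingers":0.035},{"tx":-0.139,"ty":0.016,"tz":0.025,"turn":0,"fingers":0.035},{"tx":-0.139,"ty":0.016,"tz":0.025,"turn":0,"fingers":0.035}]' 40 |grep pos;python3 g.py c 44.7 .0725
```

```text
ee_pos: [0.4961, -0.0445, 0.0991]
t 16.15 shift mm [ 2.   2.  26.6] cur turn 44.8 need -0.1 q7 -0.74 mom -0.04
```

```bash
python3 -m handwheel '[{"tx":0.001,"ty":0.001,"tz":0.026,"turn":0,"fingers":0.035},{"tx":0.001,"ty":0.001,"tz":0.026,"turn":0,"fingers":0},{"tx":0.001,"ty":0.001,"tz":0.026,"turn":0,"fingers":0},{"tx":0.001,"ty":0.001,"tz":0.026,"turn":0,"fingers":0},{"tx":0.001,"ty":0.001,"tz":0.026,"turn":0,"fingers":0}]' 40 |grep -v rot;
python3 -m handwheel '[{"tx":0,"ty":0,"tz":0,"turn":8,"fingers":0},{"tx":0,"ty":0,"tz":0,"turn":16,"fingers":0},{"tx":0,"ty":0,"tz":0,"turn":24,"fingers":0},{"tx":0,"ty":0,"tz":0,"turn":32,"fingers":0}]' 40 | grep -v rot;python3 g.py c 87 .0725
python3 -m handwheel '[{"tx":0,"ty":0,"tz":0,"turn":4,"fingers":0},{"tx":0,"ty":0,"tz":0,"turn":6,"fingers":0}]' 40 | grep force;python3 g.py c 87 .0725
```

```text
time_s: 16.65
ee_pos: [0.4993, -0.043, 0.0743]
contact_force: [2.5, 1.3, -3.5]
width: 0.0089
grip_force: 43.9
time_s: 17.05
ee_pos: [0.5, -0.0441, 0.0744]
contact_force: [3.6, -2.6, -5.2]
width: 0.0086
grip_force: 43.7
t 17.05 shift mm [-1.1  0.1  1.9] cur turn 76.8 need 10.2 q7 -1.29 mom 0.28
contact_force: [4.6, -2.0, -5.5]
grip_force: 43.7
t 17.25 shift mm [-1.1 -0.   1.8] cur turn 82.6 need 4.4 q7 -1.4 mom 0.26
```

```bash
python3 -m handwheel '[{"tx":0,"ty":0,"tz":0,"turn":3,"fingers":0},{"tx":0,"ty":0,"tz":0,"turn":5,"fingers":0}]' 40 | grep force;python3 g.py c 87 .0725
```

```text
contact_force: [4.0, -2.4, -5.2]
grip_force: 65.6
t 17.45 shift mm [-1.2  0.   2. ] cur turn 87.4 need -0.4 q7 -1.48 mom 1.44
```

Nut c home. On to b.

```bash
python3 -m handwheel '[{"tx":0,"ty":0,"tz":0,"turn":-4,"fingers":0},{"tx":0,"ty":0,"tz":0,"turn":-4,"fingers":0.035},{"tx":0,"ty":0,"tz":0,"turn":-4,"fingers":0.035},{"tx":0,"ty":0,"tz":-0.04,"turn":-4,"fingers":0.035},{"tx":0,"ty":0,"tz":-0.052,"turn":-11.5,"fingers":0.035}]' 40 |grep force
python3 -m handwheel '[{"tx":0,"ty":0,"tz":0,"turn":0,"fingers":0.035}]'|grep pos; python3 g.py b 75.7 .0725
```

```text
contact_force: [0.1, 0.6, 0.6]
grip_force: 0.0
ee_pos: [0.5002, -0.0436, 0.1284]
t 18.05 shift mm [  8.7 -98.   55.9] cur turn 76.0 need -0.3 q7 -1.29 mom -0.03
```

```bash
python3 -m handwheel '[{"tx":0.003,"ty":-0.045,"tz":0,"turn":0,"fingers":0.035},{"tx":0.008,"ty":-0.09,"tz":0,"turn":0,"fingers":0.035},{"tx":0.008,"ty":-0.098,"tz":0.02,"turn":0,"fingers":0.035},{"tx":0.008,"ty":-0.098,"tz":0.025,"turn":0,"fingers":0.035},{"tx":0.008,"ty":-0.098,"tz":0.025,"turn":0,"fingers":0.035}]' 40 |grep pos;python3 g.py b 75.7 .0725
```

```text
ee_pos: [0.481, 0.0522, 0.099]
t 18.55 shift mm [ 4.6 -0.3 26.5] cur turn 76.1 need -0.4 q7 -1.49 mom -0.02
```

```bash
python3 -m handwheel '[{"tx":0.002,"ty":0,"tz":0.026,"turn":-0.4,"fingers":0.035},{"tx":0.002,"ty":0,"tz":0.026,"turn":-0.4,"fingers":0},{"tx":0.002,"ty":0,"tz":0.026,"turn":-0.4,"fingers":0},{"tx":0.002,"ty":0,"tz":0.026,"turn":-0.4,"fingers":0},{"tx":0.002,"ty":0,"tz":0.026,"turn":-0.4,"fingers":0}]' 40 |grep -v rot;
python3 -m handwheel '[{"tx":0,"ty":0,"tz":0,"turn":8,"fingers":0},{"tx":0,"ty":0,"tz":0,"turn":16,"fingers":0},{"tx":0,"ty":0,"tz":0,"turn":24,"fingers":0},{"tx":0,"ty":0,"tz":0,"turn":32,"fingers":0}]' 40 | grep -v rot;python3 g.py b 117 .0725
python3 -m handwheel '[{"tx":0,"ty":0,"tz":0,"turn":4,"fingers":0},{"tx":0,"ty":0,"tz":0,"turn":6,"fingers":0}]' 40 | grep force;python3 g.py b 117 .0725
```

```text
time_s: 19.05
ee_pos: [0.4834, 0.0531, 0.0743]
contact_force: [-1.4, -1.2, -4.7]
width: 0.009
grip_force: 42.9
time_s: 19.45
ee_pos: [0.4833, 0.0538, 0.0743]
contact_force: [-1.8, 1.3, -6.1]
width: 0.0089
grip_force: 42.9
t 19.45 shift mm [ 1.9 -0.4  1.8] cur turn 107.9 need 9.1 q7 -2.05 mom 0.25
contact_force: [-0.9, -0.1, -5.8]
grip_force: 49.9
t 19.65 shift mm [ 1.9 -0.5  1.9] cur turn 113.6 need 3.4 q7 -2.15 mom 0.93
```

```bash
python3 -m handwheel '[{"tx":0,"ty":0,"tz":0,"turn":2,"fingers":0},{"tx":0,"ty":0,"tz":0,"turn":3,"fingers":0}]' 40 | grep force;python3 g.py b 117 .0725
python3 -m handwheel '[{"tx":0,"ty":0,"tz":0,"turn":-4.5,"fingers":0},{"tx":0,"ty":0,"tz":0,"turn":-4.5,"fingers":0.035},{"tx":0,"ty":0,"tz":0,"turn":-4.5,"fingers":0.035},{"tx":0,"ty":0,"tz":-0.04,"turn":-4.5,"fingers":0.035},{"tx":0,"ty":0,"tz":-0.052,"turn":-13,"fingers":0.035}]' 40 |grep force
python3 -m handwheel '[{"tx":0,"ty":0,"tz":0,"turn":-3.5,"fingers":0.035}]'|grep pos; python3 g.py d 99.7 .0725
```

```text
contact_force: [-2.8, 0.3, -5.0]
grip_force: 67.5
t 19.85 shift mm [ 1.9 -0.6  1.9] cur turn 116.4 need 0.6 q7 -2.2 mom 1.5
contact_force: [1.7, 0.1, 1.0]
grip_force: 0.0
ee_pos: [0.4876, 0.0539, 0.1305]
t 20.45 shift mm [121.9  64.5  58.8] cur turn 100.0 need -0.3 q7 -1.91 mom -0.01
```

Nut b home. At d the last joint would reach about −2.5, within its −2.69 limit, so I'll go on directly.

```bash
python3 -m handwheel '[{"tx":0.042,"ty":0.022,"tz":0,"turn":0,"fingers":0.035},{"tx":0.084,"ty":0.044,"tz":0,"turn":0,"fingers":0.035},{"tx":0.122,"ty":0.065,"tz":0,"turn":0,"fingers":0.035},{"tx":0.122,"ty":0.065,"tz":0.025,"turn":0,"fingers":0.035},{"tx":0.122,"ty":0.065,"tz":0.025,"turn":0,"fingers":0.035}]' 40 |grep pos;python3 g.py d 99.7 .0725
```

```text
ee_pos: [0.5921, -0.0332, 0.0993]
t 20.95 shift mm [ 4.4 -3.2 26.8] cur turn 100.4 need -0.7 q7 -1.71 mom 0.01
```

```bash
python3 -m handwheel '[{"tx":0.003,"ty":-0.002,"tz":0.026,"turn":-0.6,"fingers":0.035},{"tx":0.003,"ty":-0.002,"tz":0.026,"turn":-0.6,"fingers":0},{"tx":0.003,"ty":-0.002,"tz":0.026,"turn":-0.6,"fingers":0},{"tx":0.003,"ty":-0.002,"tz":0.026,"turn":-0.6,"fingers":0},{"tx":0.003,"ty":-0.002,"tz":0.026,"turn":-0.6,"fingers":0}]' 40 |grep -v rot;
python3 -m handwheel '[{"tx":0,"ty":0,"tz":0,"turn":8,"fingers":0},{"tx":0,"ty":0,"tz":0,"turn":16,"fingers":0},{"tx":0,"ty":0,"tz":0,"turn":24,"fingers":0},{"tx":0,"ty":0,"tz":0,"turn":32,"fingers":0}]' 40 | grep -v rot;python3 g.py d 142 .0725
python3 -m handwheel '[{"tx":0,"ty":0,"tz":0,"turn":4,"fingers":0},{"tx":0,"ty":0,"tz":0,"turn":6,"fingers":0}]' 40 | grep force;python3 g.py d 142 .0725
```

```text
time_s: 21.45
ee_pos: [0.5949, -0.0312, 0.0757]
contact_force: [-3.6, -4.2, -4.8]
width: 0.0086
grip_force: 42.5
time_s: 21.85
ee_pos: [0.5952, -0.0307, 0.0757]
contact_force: [-3.4, -3.1, -5.1]
width: 0.0087
grip_force: 42.5
t 21.85 shift mm [ 1.4 -1.   3.2] cur turn 131.8 need 10.2 q7 -2.24 mom 0.29
contact_force: [-3.7, -2.5, -5.6]
grip_force: 42.5
t 22.05 shift mm [ 1.2 -1.1  3.2] cur turn 137.6 need 4.4 q7 -2.34 mom 0.26
```

```bash
python3 -m handwheel '[{"tx":0,"ty":0,"tz":0,"turn":4,"fingers":0},{"tx":0,"ty":0,"tz":0,"turn":7,"fingers":0}]' 40 | grep force;python3 g.py d 142 .0725
```

```text
contact_force: [-2.6, -3.7, -4.6]
grip_force: 61.7
t 22.25 shift mm [ 1.  -1.2  3.2] cur turn 144.5 need -2.5 q7 -2.46 mom 1.36
```

All four home. Release d, rise and rotate towards the valve lever.

```bash
python3 -m handwheel '[{"tx":0,"ty":0,"tz":0,"turn":-5,"fingers":0},{"tx":0,"ty":0,"tz":0,"turn":-5,"fingers":0.04},{"tx":0,"ty":0,"tz":0,"turn":-5,"fingers":0.04},{"tx":0,"ty":0,"tz":-0.04,"turn":-5,"fingers":0.04},{"tx":0,"ty":0,"tz":-0.08,"turn":-13,"fingers":0.04}]' 40 |grep force
python3 -m handwheel '[{"tx":0,"ty":0,"tz":-0.03,"turn":-8,"fingers":0.04},{"tx":0,"ty":0,"tz":-0.04,"turn":-16,"fingers":0.04},{"tx":0,"ty":0,"tz":-0.04,"turn":-24,"fingers":0.04},{"tx":0,"ty":0,"tz":-0.04,"turn":-32,"fingers":0.04},{"tx":0,"ty":0,"tz":-0.04,"turn":-40,"fingers":0.04}]' 40 |grep pos
sed -i 's/^N=dict(/N=dict(h=(.501,-.140),/' g.py; python3 g.py h 80 .036
```

```text
contact_force: [0.9, -0.0, 0.5]
grip_force: 0.0
ee_pos: [0.5975, -0.0292, 0.1974]
t 23.25 shift mm [-94.7 113.  160.9] cur turn 91.2 need -11.2 q7 -1.56 mom 0.03
```

```bash
python3 -m handwheel '[{"tx":-0.03,"ty":0.036,"tz":0,"turn":-6,"fingers":0.04},{"tx":-0.06,"ty":0.072,"tz":0.02,"turn":-11,"fingers":0.04},{"tx":-0.09,"ty":0.107,"tz":0.04,"turn":-11,"fingers":0.04},{"tx":-0.095,"ty":0.113,"tz":0.05,"turn":-11,"fingers":0.04},{"tx":-0.095,"ty":0.113,"tz":0.05,"turn":-11,"fingers":0.04}]' 40 |grep pos; python3 g.py h 80 .036; python3 s.py v1; python3 - <<'E'
from h import *
p=read_camera("wrist")
for n in("valve_pivot","valve_handle"):
    for r in tip_of(p,n)[:2]: print(n,np.round(r["pixel"]),round(r["confidence"],2),atz(p,r["pixel"],.069).round(4))
w=read_camera("side")
for n in("valve_pivot","valve_handle"):
    for r in tip_of(w,n)[:1]: print("side",n,np.round(r["pixel"]),round(r["confidence"],2),atz(w,r["pixel"],.069).round(4))
E
```

```text
ee_pos: [0.4974, -0.1418, 0.1455]
t 23.75 shift mm [  3.8  -1.1 109.5] cur turn 80.8 need -0.8 q7 -1.17 mom -0.01
ee [ 0.4992 -0.1401  0.1464] mom [ 0.01 -0.01 -0.  ] F [0.4 0.1 0.8] q7 -1.17
valve_pivot [258. 119.] 0.88 [ 0.564  -0.1315  0.069 ]
valve_pivot [257. 189.] 0.22 [ 0.5014 -0.1417  0.069 ]
valve_handle [253. 192.] 0.89 [ 0.4976 -0.1383  0.069 ]
side valve_pivot [279. 180.] 0.73 [ 0.567  -0.1306  0.069 ]
side valve_handle [301. 183.] 0.68 [ 0.5028 -0.1491  0.069 ]
```

View pics/v1.png

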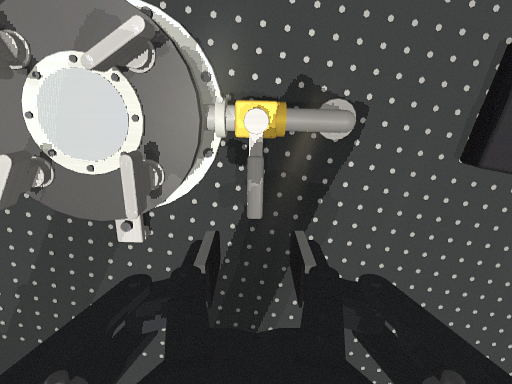

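The lever stands upright in the picture at (256,190), centred between the fingers, with the pivot at (257,119). Descend, grip and swing.

```bash
python3 -m handwheel '[{"tx":0.002,"ty":0,"tz":0.04,"turn":0,"fingers":0.035},{"tx":0.002,"ty":0,"tz":0.08,"turn":0,"fingers":0.035},{"tx":0.002,"ty":0,"tz":0.109,"turn":0,"fingers":0.035},{"tx":0.002,"ty":0,"tz":0.109,"turn":0,"fingers":0.035},{"tx":0.002,"ty":0,"tz":0.109,"turn":0,"fingers":0.0}]' 40 |grep -v rot; python3 -m handwheel '[{"tx":0,"ty":0,"tz":0,"turn":0,"fingers":0.0},{"tx":0,"ty":0,"tz":0,"turn":0,"fingers":0.0},{"tx":0,"ty":0,"tz":0,"turn":0,"fingers":0.0}]' 40 |grep -v rot; python3 g.py h 80 .036
```

```text
time_s: 24.6
ee_pos: [0.5009, -0.1401, 0.037]
contact_force: [0.3, -0.3, 0.9]
width: 0.0215
grip_force: 0.0
time_s: 24.9
ee_pos: [0.5018, -0.1412, 0.0381]
contact_force: [1.0, -2.2, 0.1]
width: 0.0139
grip_force: 40.9
t 24.9 shift mm [-0.6 -1.3  2.1] cur turn 80.5 need -0.5 q7 -1.14 mom -0.24
```

Gripped (13.9 mm, 41 N). Swing.

```bash
python3 -m handwheel '[{"tx":0.0006,"ty":0.0086,"tz":0,"turn":-8,"fingers":0},{"tx":0.0024,"ty":0.0171,"tz":0,"turn":-16,"fingers":0},{"tx":0.0054,"ty":0.0252,"tz":0,"turn":-24,"fingers":0},{"tx":0.0094,"ty":0.0329,"tz":0,"turn":-32,"fingers":0},{"tx":0.0145,"ty":0.0399,"tz":0,"turn":-40,"fingers":0}]' 40 |grep -v rot; python3 g.py h 80 .036
```

```text
time_s: 25.4
ee_pos: [0.5213, -0.1769, 0.038]
contact_force: [-3.0, 1.2, 5.0]
width: 0.0138
grip_force: 41.2
t 25.4 shift mm [ 15.1 -39.3   2.1] cur turn 40.1 need 39.9 q7 -0.39 mom 0.03
```

```bash
python3 -m handwheel '[{"tx":0.0006,"ty":0.0086,"tz":0,"turn":-8,"fingers":0},{"tx":0.0024,"ty":0.0171,"tz":0,"turn":-16,"fingers":0},{"tx":0.0054,"ty":0.0252,"tz":0,"turn":-24,"fingers":0},{"tx":0.0094,"ty":0.0329,"tz":0,"turn":-32,"fingers":0},{"tx":0.0145,"ty":0.0399,"tz":0,"turn":-40,"fingers":0}]' 40 |grep -v rot; python3 g.py h -9 .036;  python3 -m handwheel '[{"tx":0.0003,"ty":0.0064,"tz":0,"turn":-6,"fingers":0},{"tx":0.0005,"ty":0.0086,"tz":0,"turn":-8,"fingers":0}]' 40 |grep -v rot; python3 g.py h -9 .036
```

```text
time_s: 25.9
ee_pos: [0.5591, -0.1912, 0.038]
contact_force: [-8.5, 3.4, 9.3]
width: 0.0137
grip_force: 41.8
t 25.9 shift mm [ 51.1 -58.2   2.3] cur turn 0.1 need -9.1 q7 0.3 mom 0.34
time_s: 26.1
ee_pos: [0.5674, -0.1908, 0.0379]
contact_force: [-11.5, 2.6, 10.8]
width: 0.0136
grip_force: 42.1
t 26.1 shift mm [ 59.3 -58.9   2.3] cur turn -7.8 need -1.2 q7 0.42 mom 0.05
```

Continue a little to the stop.

```bash
python3 -m handwheel '[{"tx":0,"ty":0.002,"tz":0,"turn":-2,"fingers":0},{"tx":0,"ty":0.003,"tz":0,"turn":-3,"fingers":0}]' 40 |grep -v rot; python3 g.py h -9 .036;  python3 -m handwheel '[{"tx":0,"ty":0.002,"tz":0,"turn":-1,"fingers":0},{"tx":0,"ty":0.003,"tz":0,"turn":-2,"fingers":0}]' 40 |grep -v rot; python3 g.py h -9 .036
```

```text
time_s: 26.3
ee_pos: [0.5675, -0.1907, 0.0378]
contact_force: [-15.3, 4.0, 15.1]
width: 0.0138
grip_force: 47.9
t 26.3 shift mm [ 61.9 -56.2   2.6] cur turn -10.4 need 1.4 q7 0.47 mom -0.98
time_s: 26.5
ee_pos: [0.5676, -0.1907, 0.0377]
contact_force: [-22.5, 3.7, 19.9]
width: 0.0137
grip_force: 57.7
t 26.5 shift mm [ 63.6 -54.3   3. ] cur turn -12.2 need 3.2 q7 0.5 mom -1.43
```

The lever is against its stop: the TCP no longer moves and the force rises. Ease off, release, rise and check.

```bash
python3 -m handwheel '[{"tx":0,"ty":-0.0045,"tz":0,"turn":3,"fingers":0},{"tx":0,"ty":-0.0045,"tz":0,"turn":3,"fingers":0.035},{"tx":0,"ty":-0.0045,"tz":0,"turn":3,"fingers":0.035},{"tx":0,"ty":-0.0045,"tz":-0.04,"turn":3,"fingers":0.035},{"tx":0,"ty":-0.0045,"tz":-0.09,"turn":3,"fingers":0.035}]' 40 |grep -v rot;  python3 -m handwheel '[{"tx":-0.02,"ty":0,"tz":-0.04,"turn":0,"fingers":0.035},{"tx":-0.04,"ty":0,"tz":-0.08,"turn":0,"fingers":0.035},{"tx":-0.06,"ty":0,"tz":-0.11,"turn":0,"fingers":0.035},{"tx":-0.06,"ty":0,"tz":-0.11,"turn":0,"fingers":0.035},{"tx":-0.06,"ty":0,"tz":-0.11,"turn":0,"fingers":0.035}]' |grep -v rot; python3 s.py f1; python3 - <<'E'
from h import *
p=read_camera("wrist"); s=read_camera("side")
for q in(p,s):
  for n,z in(("valve_pivot",.069),("valve_handle",.069),("lid_seat",.06),("driver_grip",.015),("canister_mid",.034),("tissue_pack_mid",.005)):
    for r in tip_of(q,n)[:1]: print(n,np.round(r["pixel"]),round(r["confidence"],2),atz(q,r["pixel"],z).round(4))
E
```

```text
time_s: 27.0
ee_pos: [0.5696, -0.1908, 0.1253]
contact_force: [2.6, -0.9, -0.3]
width: 0.0351
grip_force: 0.0
time_s: 27.5
ee_pos: [0.5817, -0.2512, 0.2374]
contact_force: [-0.7, 0.4, -1.3]
width: 0.0349
grip_force: 0.0
ee [ 0.5811 -0.2501  0.236 ] mom [ 0.05  0.03 -0.03] F [-0.1  1.1 -0.5] q7 0.54
valve_pivot [251.  59.] 0.92 [ 0.5572 -0.1284  0.069 ]
valve_handle [249. 118.] 0.73 [ 0.565  -0.1906  0.069 ]
valve_pivot [282. 179.] 0.76 [ 0.5611 -0.1397  0.069 ]
valve_handle [285. 169.] 0.44 [ 0.5774 -0.1954  0.069 ]
lid_seat [264. 208.] 0.97 [ 0.5493 -0.0033  0.06  ]
driver_grip [186. 198.] 0.61 [0.8077 0.0203 0.015 ]
canister_mid [264. 336.] 0.68 [0.3722 0.3258 0.034 ]
tissue_pack_mid [172. 333.] 0.71 [0.5557 0.4003 0.005 ]
```

View pics/f1.png

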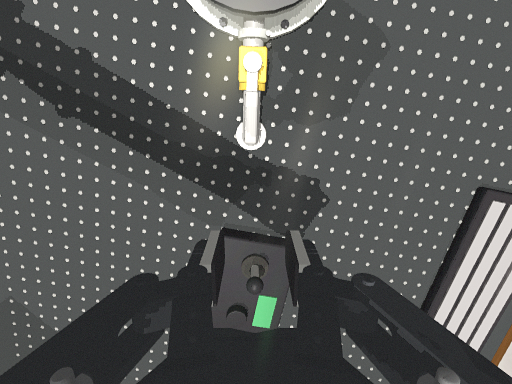

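The lever now lies over the outlet pipe, from the pivot at (251,59) to (250,125). The bystanders are where they were, and all four nuts were felt against their stops. Handing in.

```bash
python3 -c "
from plant import *
print(sign_off())"
```

```text
the job is handed in; nothing more can be done
None
```

I handed the job in at about 28 s: all four wing nuts were turned crosswise, half way and then to their stops, and the valve lever was then swung to its stop in line with the outlet pipe. I didn't measure the lid height itself, and the bystanders I rechecked (screwdriver, canister, tissue packet) had not moved.

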